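Turn the carousel bin and send the empty bottle down the chute

ROBOT

A 6-joint arm with a two-finger parallel gripper is mounted at the origin on a cart in front of the work surface, level with it; the furniture and walls round the work are solid. World frame = base frame: x ahead of the robot, y to its left, z up, the work surface at z = 0. Lengths are in m, angles in rad, forces in N, time in s.
With the tool pointing down it reaches from about 0.425 to 0.95 m from the base axis. Payload 3.5 kg.
Tool frame: the origin (TCP) lies between the finger pads; the fingertips stand 19 mm ahead of it and the grasp point (between the pads) is the TCP (ctrl.nose_length is the distance from the TCP to the fingertips, in m); z points along the fingers, y is the line along which they close (so a half turn about z gives the same grasp; the last joint's range is limited). The gripper opens to 85 mm and grips with 20 to 120 N. Pads are 22 mm wide; open, the fingers measure 114 mm over their backs; the gripper's body (76 mm by 85 mm) begins 54 mm behind the grasp point. The pads swing forward as they close: fully open they stand 13 mm farther back than shut.
Start: joints at [1.001, 0.286, 1.577, -0, 1.279, -0.15], TCP at [0.275, 0.616, 0.25] pointing down, gripper open.
Joint ranges: [-2.77, 2.77], [-0.9, 2.22], [0.21, 2.48], [-1.53, 4.67], [0.24, 2.81], [-2.84, 2.84]. Speed limits (rad/s): [2.79, 2.79, 3.14, 3.14, 3.14, 3.14].

INTERFACE

Orientations are given as a unit quaternion [x, y, z, w].
In Python, from plant import ctrl gives the robot as it stands.
- The arm moves only by the tool apply_moves, never from a script. Its argument "series" is a list of rows, each a list of 6 numbers: the shift along the world's x, y, z scaled (see below), then the turn, a rotation vector about the world's x, y, z scaled (see below). A call has 1 to 20 rows; each row is the pose to reach, as a shift and turn from the pose commanded when the call began; what a row does not reach only later rows make up. The controller multiplies each number of a shift by 0.8 m and each number of a turn by 45 degrees. A row lasts 1/8 s, in which the tool goes at most 62.5 mm and 10.7 degrees, less where a joint would pass 70% of its speed; a pose out of reach is approached as far as the arm can. A call with a number of a shift or a turn outside -1 to 1 is refused whole. A call with a gripper value outside its range is refused whole. "jaw" is the opening, from 0 (shut) to 1 (fully open), set as the call begins (left out, the last holds). The fingers move at their own pace and stop on an object; "squeeze" is the grip in N (left out, the last holds). Time passes only in rows, so rows that repeat a pose let the fingers close. It gives the time, the measured TCP pose, the force, the opening and the grip force at its end, in the units of the state.
- ctrl.get_state(): the state, without advancing time (a new reading comes with each control period).
- ctrl.read_camera(name): name is "side" or "top"; returns the picture (384x512x3 uint8, red, green, blue); there is no depth.
- ctrl.get_calibration(name): a dict with "fx", "fy", "cx", "cy" (pixels), "dist_coeffs" ([k1, k2, p1, p2, k3] as OpenCV has them; the pictures are not rectified), "xyz" and "orientation" of the camera in the world. Camera axes: x right, y up, looking along -z (the intrinsics and any distortion apply to the point x, -y, -z); pixel columns grow to the right and rows downward; lengths in m; the calibration is good to about 2 mm. A picture is of the moment at which its call begins. get_calibration takes no time and is no camera call.
- ctrl.sign_off(): hands the job in; it is judged then, once.
Trained networks look in the newest picture that a camera, given by its name, has taken for a name from the list of things; names that differ only in an ending like _2 or _b are one class to them, and where a whole thing is asked for, a point or a joint stands for the part that bears it (a point fixed in the world has none). Each returns a list of dicts, best first, with "p" (0 to 1); they miss things now and then, are a little off and sometimes report something else, mostly with a low value. They report only what shows in the picture. A call takes as long as a camera call.
- ctrl.boxes_of(thing, camera): "xy" ([column, row] as shares, 0 to 1, of the picture: columns of its width, rows of its height, amid what is visible of it).
- ctrl.silhouettes(thing, camera): "pixels" (384x512 bool, what is visible of it) and "xy" ([column, row] as shares, 0 to 1, of the picture: columns of its width, rows of its height, amid what is visible of it).
The state is a dict: "time": time; "qpos": joint angles; "dq": joint speeds; "joint_efforts": joint torques, N m; "eef_pos": TCP position; "tcp_rot": TCP orientation; "contact_force": force on the tool from outside, world axes, zero at the start; "wrist_torque": the same for the moment, N m; "opening": opening from 0.0 (shut) to 1.0 (fully open); "finger_force": force on a finger pad.
Only numpy, scipy, OpenCV 4.12 (cv2) and the standard library are available. Lean on these libraries where they do the work, as an engineer would, in place of code of your own. Each camera call takes 0.05 s, during which the arm holds its last target. There are 200 camera calls.

TASK

Two bottles that look alike lie on rests; one is full, the other empty, and only their weight tells which. Turn the carousel bin by its black handle until the blue compartment is under the outlet of the chute, then lay the empty bottle gently across the chute and let it roll down into the blue compartment. The full bottle must be left lying on its own rest, and the small blue bottle left where it stands.

Things in the scene. Friction and masses are not known exactly. Their poses are not given: they have to be found in the camera images.
- axis (a point): point on the upright turning axis of the carousel, 24 mm above the table (tray floor). A grey round open tray, 300 mm across, wall top 86 mm above the table; three dividers (tops 82 mm) make three equal compartments with blue, yellow and white floors and outer bands. It turns freely either way from any start (friction about 0.1 N m) and stays where left. z axis: up.
- handle (a point): middle of the carousel's handle: upright round black post, 20 mm across, free from 87 to 148 mm above the table; this point 123 mm above the table, 60 mm from the turning axis. It stands on the divider opposite the blue compartment (blue, axis and handle in one line) and goes round with the carousel. Grip it from above; it slips out sideways unless the fingers turn with it.
- blue (a point): middle of the blue compartment's floor, 85 mm from the turning axis, 24 mm above the table; goes round with the carousel. The compartment is a 120 degree sector of 146 mm inner radius.
- outlet (a point): fixed point 85 mm from the turning axis, 24 mm above the table, in front of and below the chute's outlet: blue comes to this point when the blue compartment is under the chute.
- chute (a point): laying point in the fixed open chute (green sides), 205 mm from the axis, 177 mm above the table, 40 mm above the floor; a bottle let go with its middle here drops 14 mm and rolls down. x axis: level, across the chute, along the laid bottle; y: level, up the chute. Inner width 135 mm; floor 20 degrees, lip 115 mm, end wall 265 mm from the axis (top 200 mm high); side walls 38 mm.
- mid_p (a point): middle of a round bottle lying on its side: white shoulder, black and yellow label, red cap; 111 mm long, body 48 mm across and 99 mm long. Point: on its axis, 52 mm from its bottom; z axis: along the bottle to the cap. Full or empty, the two look alike: the empty one weighs 0.05 to 0.07 kg, the full one 0.4 to 0.5 kg. Starts on the rest with seat_p, axis level, 51 mm above the table.
- mid_q (a point): middle of a round bottle lying on its side: white shoulder, black and yellow label, red cap; 111 mm long, body 48 mm across and 99 mm long. Point: on its axis, 52 mm from its bottom; z axis: along the bottle to the cap. Full or empty, the two look alike: the empty one weighs 0.05 to 0.07 kg, the full one 0.4 to 0.5 kg. Starts on the rest with seat_q, axis level, 51 mm above the table.
- seat_p (a point): seat of a fixed rest (plywood foot 62 x 100 x 6 mm, two 12 mm steel rails, tops 31 mm above the table): where mid_p, the middle of its bottle, is while the bottle lies on the rest, 51 mm above the table. y axis: level, along rails and bottle. Outside the rails (20 mm from the middle line) the fingers have room down to the foot.
- seat_q (a point): seat of a fixed rest (plywood foot 62 x 100 x 6 mm, two 12 mm steel rails, tops 31 mm above the table): where mid_q, the middle of its bottle, is while the bottle lies on the rest, 51 mm above the table. y axis: level, along rails and bottle. Outside the rails (20 mm from the middle line) the fingers have room down to the foot.
- small_mid (a point): middle of a loose small blue bottle with a white cap, 41 mm across, 86 mm high, standing on the table in front, to the right of the carousel; a bystander.

How it is judged:
By the outcome, as a careful person would: the job done as asked, in the order asked, and still so for the second after the job is handed in, with the robot touching nothing.
It also fails if it takes over 72 s, if anything falls off the work surface, if the arm or the gripper's body presses on something with over 40 N, if the wrist force passes 120 N, or if a joint passes its speed limit or range.

## Working session

There is one attempt and no reset: what is moved stays moved. The work goes in short steps, Python scripts to look and compute and a tool call to move; the robot and the scene stay as the last step left them, time stands still between calls to the robot, and variables do not carry over. Pictures are saved under pics/ and viewed, at most 10 in all, crops included, and the job is handed in when it is done.

Besides the shell and the picture viewer there is one more tool, called after "Request:" as name(argument=value, ...), one argument or row to a line, values as JSON. apply_moves: Moves the arm, as the interface text tells. Shifts and turns lie within -1 to 1; 1 stands for 0.8 m of shift or 45 degrees of turn. Its arguments: {"type":"object","properties":{"series":{"type":"array"},"jaw":{"type":"number"},"squeeze":{"type":"number"}},"required":["series"]}

```bash
mkdir -p pics; ls; cat > h.py <<'E'
import numpy as np,cv2
from scipy.spatial.transform import Rotation as R
from plant import ctrl
def ray(cam,px):
    c=ctrl.get_calibration(cam);K=np.array([[c['fx'],0,c['cx']],[0,c['fy'],c['cy']],[0,0,1]])
    u=cv2.undistortPoints(np.array([[px]],float),K,np.array(c['dist_coeffs'],float))[0,0]
    return np.array(c['xyz']),R.from_quat(c['orientation']).apply([u[0],-u[1],-1])
def onz(cam,px,z):
    o,d=ray(cam,px);return o+d*(z-o[2])/d[2]
def proj(cam,P):
    c=ctrl.get_calibration(cam);K=np.array([[c['fx'],0,c['cx']],[0,c['fy'],c['cy']],[0,0,1]])
    p=R.from_quat(c['orientation']).inv().apply(np.atleast_2d(P)-c['xyz'])*[1,-1,-1]
    return cv2.projectPoints(p,np.zeros(3),np.zeros(3),K,np.array(c['dist_coeffs'],float))[0][:,0]
def tri(a,pa,b,pb):
    o1,d1=ray(a,pa);o2,d2=ray(b,pb)
    s=np.linalg.lstsq(np.c_[d1,-d2],o2-o1,rcond=None)[0]
    return (o1+d1*s[0]+o2+d2*s[1])/2
E
python3 - <<'E'
from h import *
print(ctrl.get_state())
W=np.array([512,384])
for cam in['top','side']:
    im=ctrl.read_camera(cam);cv2.imwrite(f'pics/{cam}0.png',cv2.resize(im[...,::-1],(768,576)))
    c=ctrl.get_calibration(cam);print(cam,c)
    for t in['handle','blue','axis','mid_p','small_mid','chute','seat_p']:
        for r in ctrl.boxes_of(t,cam)[:3]:print(t,np.round(np.array(r['xy'])*W,1),round(r['p'],2))
E
```

```text
pics
{'time': 0.0, 'qpos': array([ 1.00100113e+00,  2.87183469e-01,  1.57817250e+00,  3.46319710e-05,
        1.27859653e+00, -1.50002049e-01]), 'dq': array([ 2.16491850e-03, -4.79900511e-05, -5.01467323e-04,  6.96109938e-04,
       -1.18784339e-03,  3.56215615e-04]), 'joint_efforts': array([-5.13426003e-04, -4.05972290e+01, -2.92627001e+01, -1.51350309e-04,
        5.64822141e-03,  5.15706411e-07]), 'eef_pos': array([0.27474582, 0.61588813, 0.24893769]), 'tcp_rot': array([ 2.08363499e-01,  9.78050745e-01, -1.09849201e-03, -4.31059187e-04]), 'contact_force': array([-0.40795673,  0.01274287,  0.27863806]), 'wrist_torque': array([-0.00994102, -0.03448932, -0.000357  ]), 'finger_force': 0.0, 'opening': 0.9964033613713393}
top {'fx': 396.3875024126116, 'fy': 396.3875024126116, 'cx': 259.2760001066429, 'cy': 190.4550705585061, 'dist_coeffs': array([-0.03159827,  0.        ,  0.        ,  0.        ,  0.        ]), 'xyz': array([ 0.29141353, -0.02421947,  1.3734857 ]), 'orientation': array([ 0.06496797, -0.04956154, -0.69820888,  0.71121528])}
handle [232.  180.2] 0.77
blue [229.7 178.8] 0.58
axis [217.5 175.7] 0.57
mid_p [345.7 216.3] 0.93
mid_p [329.7 161.8] 0.69
chute [215.4 173.9] 0.84
chute [306.2 239.5] 0.27
chute [228.9 178.6] 0.26
seat_p [332.1 170.4] 0.45
side {'fx': 430.5748819865268, 'fy': 430.5748819865268, 'cx': 250.42421600689804, 'cy': 191.7764221750104, 'dist_coeffs': array([-0.07558238,  0.        ,  0.        ,  0.        ,  0.        ]), 'xyz': array([ 0.25241829, -0.83553555,  0.91356244]), 'orientation': array([ 0.39551805, -0.06098498, -0.11827571,  0.90876684])}
handle [255.9 179.8] 0.84
blue [256.6 184.4] 0.92
blue [252.3 169.7] 0.49
axis [252.5 169. ] 0.75
mid_p [322.5 263.4] 0.74
mid_p [259.  299.5] 0.56
small_mid [207.2 266.1] 0.77
chute [252.6 172.6] 0.98
seat_p [249.6 319.3] 0.7
seat_p [315.6 283. ] 0.56
seat_p [258.1 300.6] 0.27
```

View pics/top0.png

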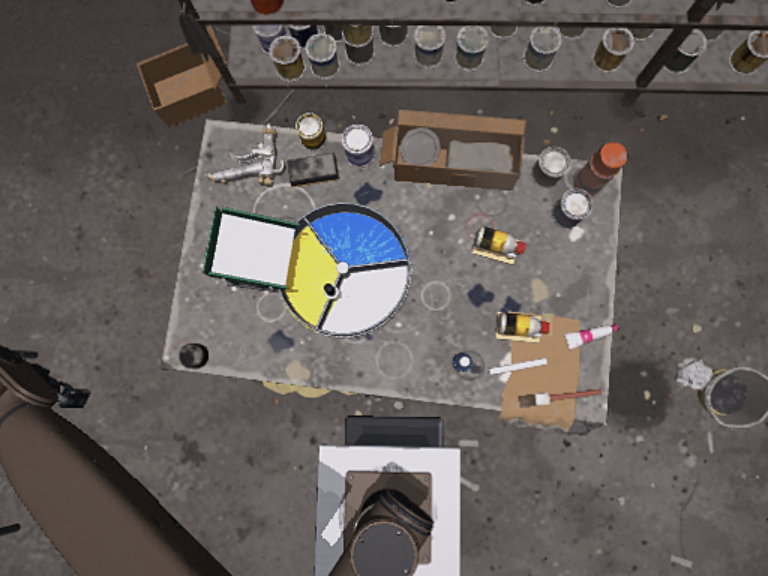

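View pics/side0.png

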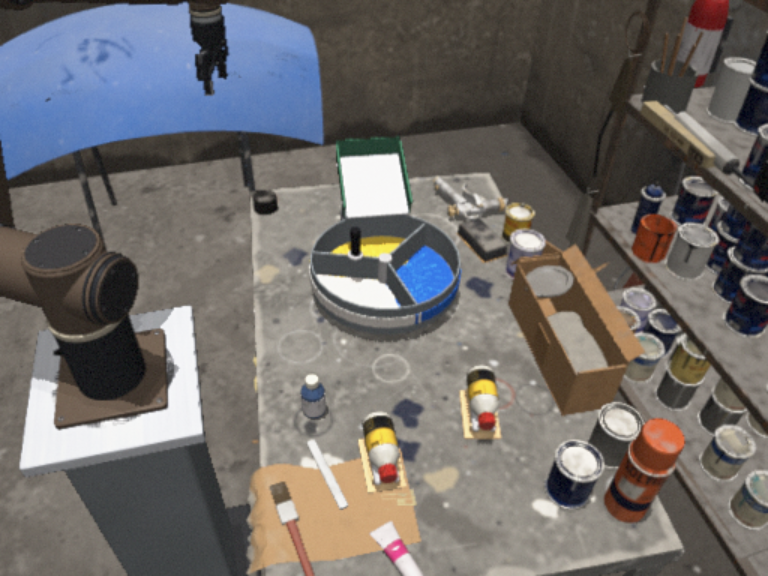

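The top view shows the carousel hub at about (343,267) in the 1.5x picture, the handle at (331,290) and the chute at (250,248), on the +y side. The bottles are at (500,242) and (522,325), and the small bottle is at (462,362). The side view agrees. Next I'll look at finer crops.

```bash
python3 - <<'E'
from h import *
W=np.array([512,384])
t=ctrl.read_camera('top');s=ctrl.read_camera('side')
np.save('t.npy',t);np.save('s.npy',s)
a=cv2.resize(t[130:240,130:280,::-1],None,fx=5,fy=5,interpolation=cv2.INTER_CUBIC)
b=cv2.resize(s[85:225,190:320,::-1],None,fx=4.2,fy=4.2,interpolation=cv2.INTER_CUBIC)
cv2.imwrite('pics/tc.png',a);cv2.imwrite('pics/sc.png',b)
for cam in['top','side']:
  for th in['mid_p','handle','small_mid','seat_p']:
    for r in ctrl.silhouettes(th,cam)[:3]:
      m=r['pixels'];ys,xs=np.nonzero(m);
      if len(xs)<5: continue
      rect=cv2.minAreaRect(np.c_[xs,ys].astype(np.float32))
      print(cam,th,round(r['p'],2),np.round(np.array(r['xy'])*W,1),m.sum(),np.round(np.r_[rect[0],rect[1],rect[2]],1),(xs.min(),xs.max(),ys.min(),ys.max()))
E
```

```text
top mid_p 0.89 [330.4 161.2] 439 [333.4 160.6  34.4  15.5  14. ] (np.int64(316), np.int64(350), np.int64(150), np.int64(168))
top mid_p 0.57 [346.6 217.5] 483 [349.5 216.   16.   35.   90. ] (np.int64(332), np.int64(367), np.int64(208), np.int64(224))
top handle 0.96 [230.2 179.4] 6126 [232.5 180.6  83.2  90.6  12.3] (np.int64(187), np.int64(273), np.int64(135), np.int64(224))
top handle 0.64 [215.4 177.2] 8802 [204. 180.  90. 138.  90.] (np.int64(135), np.int64(273), np.int64(135), np.int64(225))
top small_mid 0.5 [305.9 240.6] 133 [308. 241.  12.  12.  90.] (np.int64(302), np.int64(314), np.int64(235), np.int64(247))
top seat_p 0.69 [326.3 167.3] 175 [328.9 169.3  28.4   7.1  10.8] (np.int64(315), np.int64(343), np.int64(164), np.int64(174))
top seat_p 0.69 [343.6 225.7] 101 [348.1 223.   14.3  30.5  67.1] (np.int64(332), np.int64(360), np.int64(211), np.int64(227))
side mid_p 0.9 [319.7 263.3] 710 [322.4 265.2  43.9  19.8  83.3] (np.int64(311), np.int64(332), np.int64(244), np.int64(287))
side handle 0.64 [253.3 180.6] 6644 [256.  182.5  79.  100.   90. ] (np.int64(206), np.int64(306), np.int64(143), np.int64(222))
side handle 0.26 [209.4 266.1] 399 [208. 264.  28.  16.  90.] (np.int64(200), np.int64(216), np.int64(250), np.int64(278))
side small_mid 0.67 [207.9 267.3] 402 [208.  263.5  29.   16.   90. ] (np.int64(200), np.int64(216), np.int64(249), np.int64(278))
side seat_p 0.93 [247.3 317.1] 413 [253.7 308.9  36.5  25.7  78.7] (np.int64(239), np.int64(269), np.int64(293), np.int64(328))
side seat_p 0.6 [314.5 281.1] 399 [319.  275.6  36.1  23.6  81.9] (np.int64(306), np.int64(333), np.int64(259), np.int64(292))
```

View pics/tc.png

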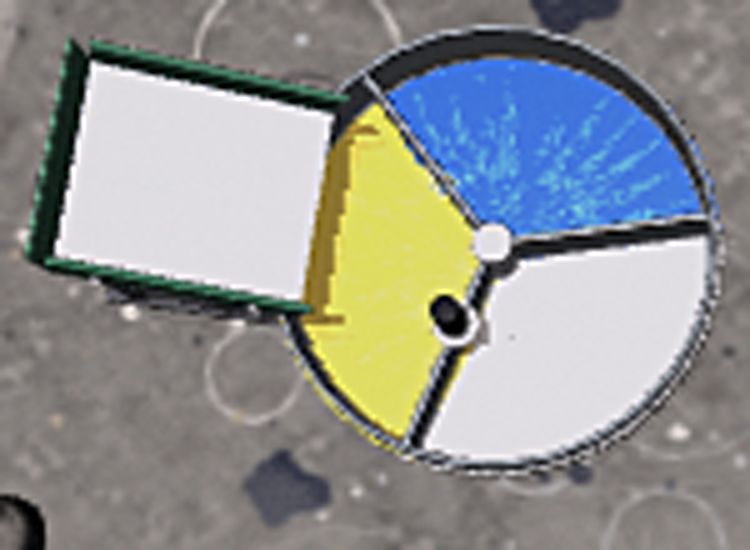

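View pics/sc.png

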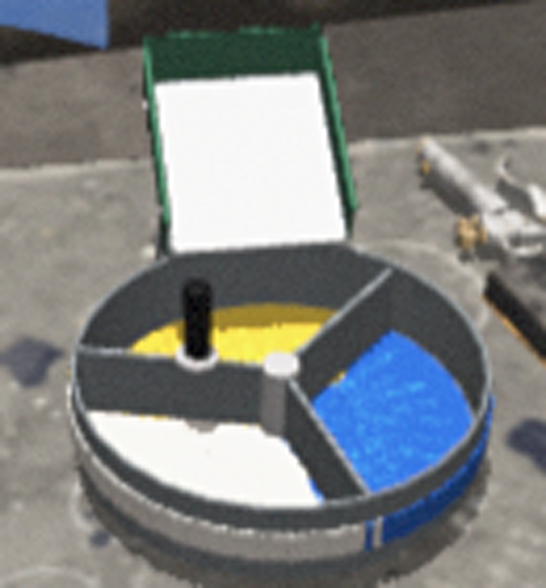

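Both crops are clear. In the top crop (5x) the hub is at (492,241), the handle top at (447,311) and the chute lip corners at (335,115) and (303,300). In the side crop (4.2x) the hub is at (281,364) and the handle top at (198,286). I'll fit the carousel, chute and bottles from these.

```bash
cat > fit.py <<'E'
from h import *
from scipy.optimize import least_squares,minimize
T=lambda p:np.array(p)/5+130-0.4
S=lambda p:np.array(p)/4.2+[190,85]-0.4
def model(v):
    x,y,th,ph=v;P=lambda r,a,z,l=0:[x+r*np.cos(a)-l*np.sin(a),y+r*np.sin(a)+l*np.cos(a),z]
    d=2*np.pi/3;f=lambda r:.137+(r-.205)*np.tan(np.radians(20))
    D=lambda k:P(.148,th+k*d,.084)
    L=[('top',(447,311),P(.06,th,.148)),('side',(198,286),P(.06,th,.148)),
     ('top',(412,447),D(0)),('top',(708,220),D(1)),('top',(368,78),D(2)),
     ('side',(78,350),D(0)),('side',(362,497),D(1)),('side',(390,270),D(2)),
     ('top',(335,115),P(.115,ph,f(.115),-.0675)),('top',(303,300),P(.115,ph,f(.115),.0675)),
     ('top',(92,62),P(.265,ph,f(.265),-.0675)),('top',(55,258),P(.265,ph,f(.265),.0675)),
     ('side',(343,240),P(.115,ph,f(.115),-.0675)),('side',(172,250),P(.115,ph,f(.115),.0675)),
     ('side',(318,75),P(.265,ph,f(.265),-.0675)),('side',(155,82),P(.265,ph,f(.265),.0675))]
    return L
def res(v):
    return np.concatenate([proj(c,P)[0]-(T if c=='top' else S)(p) for c,p,P in model(v)])
h0=tri('top',T((492,241)),'side',S((281,364)));print('hub',h0)
print('handle top',tri('top',T((447,311)),'side',S((198,286))))
r=least_squares(res,[h0[0],h0[1],-2.6,1.6],loss='soft_l1')
print('axis,th,ph',r.x[:2],np.degrees(r.x[2:]));print(np.round(res(r.x).reshape(-1,2),1).tolist())
for rr in[(507,25),(720,235),(507,477)]:
    print('rim r',np.linalg.norm(onz('top',T(rr),.086)[:2]-r.x[:2]))
x,y,th,ph=r.x
print('handle',x+.06*np.cos(th),y+.06*np.sin(th),'chute',x+.205*np.cos(ph),y+.205*np.sin(ph))
# bottles
def pts(v):
    x,y,a=v;u=np.array([np.cos(a),np.sin(a),0]);n=np.array([-u[1],u[0],0]);q=np.linspace(0,2*np.pi,24)
    o=[]
    for s,rad in((-.052,.024),(.03,.024),(.047,.014),(.059,.012)):
        o+=[np.array([x,y,.051])+s*u+rad*(np.cos(t)*n+np.sin(t)*np.array([0,0,1])) for t in q]
    return np.array(o)
def iou(v,ms):
    c=0
    for cam,m in ms:
        h=cv2.convexHull(((proj(cam,pts(v))+.5)*4).astype(np.float32)).astype(int)
        g=np.zeros((1536,2048),np.uint8);cv2.fillConvexPoly(g,h,1);g=g>0
        c-=(g&m).sum()/(g|m).sum()
    return c/len(ms)
up=lambda m:np.kron(m,np.ones((4,4),bool))
tm=[r['pixels'] for r in ctrl.silhouettes('mid_p','top')[:2]];sm=[r['pixels'] for r in ctrl.silhouettes('mid_p','side')]
for m in tm:
    ys,xs=np.nonzero(m);g=onz('top',(xs.mean(),ys.mean()),.055)
    far=[s for s in sm if s.sum()<2000 and np.linalg.norm(proj('side',g)[0]-np.argwhere(s).mean(0)[::-1])<12]
    for ms in([('top',up(m))],[('top',up(m))]+[('side',up(s)) for s in far[:1]]):
        b=min((minimize(iou,[g[0],g[1],a],args=(ms,),method='Nelder-Mead',options=dict(initial_simplex=[[g[0],g[1],a],[g[0]+.01,g[1],a],[g[0],g[1]+.01,a],[g[0],g[1],a+.2]],xatol=2e-4,fatol=1e-4)) for a in(-1.4,-1.8)),key=lambda q:q.fun)
        print('bottle',len(ms),b.x[:2],np.degrees(b.x[2]),b.fun)
for r in ctrl.boxes_of('small_mid','side')[:1]:print('small',onz('side',np.array(r['xy'])*[512,384],.043))
E
python3 fit.py
```

```text
hub [0.5441591  0.11117294 0.08012708]
handle top [0.48713876 0.13106039 0.14586799]
axis,th,ph [0.54089964 0.10773618] [-201.92239994   81.92720054]
[[0.3, 0.0], [-1.1, -0.2], [-1.3, 0.4], [2.0, -0.6], [-0.1, -1.1], [-1.3, -1.0], [1.5, 0.3], [0.5, -1.2], [1.1, -0.4], [-0.1, 2.3], [0.9, -1.2], [-0.4, 0.6], [0.8, -0.1], [-0.9, 0.1], [0.3, -0.5], [-1.2, -0.1]]
rim r 0.1504370805286671
rim r 0.1483641545741729
rim r 0.15492038154337462
handle 0.485238217854128 0.1301372144206392 chute 0.5696880383147687 0.31070472445167097
bottle 1 [ 0.61553004 -0.23882108] -104.47029012732523 -0.8784873727356869
bottle 2 [ 0.61583641 -0.24082114] -105.75717771634311 -0.8691803360483898
bottle 1 [ 0.42405606 -0.2927885 ] -95.25781032804264 -0.8854268891069677
bottle 1 [ 0.42405606 -0.2927885 ] -95.25781032804264 -0.8854268891069677
small [ 0.34619806 -0.17432477  0.043     ]
```

Request:
apply_moves(
  series=[
    [0.264, -0.6075, 0.0375, 0, 0, -1],
    [0.264, -0.6075, 0.0375, 0, 0, -1],
    [0.264, -0.6075, 0.0375, 0, 0, -1],
    [0.264, -0.6075, 0.0375, 0, 0, -1],
    [0.264, -0.6075, 0.0375, 0, 0, -1],
    [0.264, -0.6075, 0.0375, 0, 0, -1],
    [0.264, -0.6075, 0.0375, 0, 0, -1],
    [0.264, -0.6075, 0.0375, 0, 0, -1],
    [0.264, -0.6075, 0.0375, 0, 0, -1],
    [0.264, -0.6075, 0.0375, 0, 0, -1],
  ],
  jaw=1,
  squeeze=40,
)

```text
time: 2.7
eef_pos: [0.487, 0.1286, 0.2807]
tcp_rot: [0.568, 0.823, 0.0, 0.0]
contact_force: [1.1, 0.2, -0.2]
opening: 0.995
finger_force: 0.0
```

Request:
apply_moves(
  series=[
    [0, 0, 0, 0, 0, -1],
    [0, 0, 0, 0, 0, -1],
    [0, 0, 0, 0, 0, -1],
    [0, 0, 0, 0, 0, -1],
    [0, 0, 0, 0, 0, -1],
  ],
)

```text
time: 3.32
eef_pos: [0.4857, 0.1315, 0.2802]
tcp_rot: [0.838, 0.545, -0.0, -0.0]
contact_force: [-0.2, 0.0, 0.2]
opening: 1.002
finger_force: 0.0
```

Request:
apply_moves(
  series=[
    [0, 0, 0, 0, 0, -1],
    [0, 0, 0, 0, 0, -1],
    [0, 0, 0, 0, 0, -1],
    [0, 0, 0, 0, 0, -1],
    [0, 0, 0, 0, 0, -1],
  ],
)

```text
time: 3.95
eef_pos: [0.486, 0.131, 0.2803]
tcp_rot: [0.983, 0.183, -0.0, -0.0]
contact_force: [0.0, 0.3, 0.7]
opening: 0.998
finger_force: 0.0
```

Request:
apply_moves(
  series=[
    [0, 0, 0, 0, 0, -0.95],
    [0, 0, 0, 0, 0, -0.95],
    [0, 0, 0, 0, 0, -0.95],
    [0, 0, 0, 0, 0, -0.95],
    [0, 0, 0, 0, 0, -0.95],
    [0, 0, 0, 0, 0, -0.95],
  ],
)

```text
time: 4.7
eef_pos: [0.4862, 0.1306, 0.2803]
tcp_rot: [0.982, -0.187, -0.0, -0.0]
contact_force: [0.2, 0.4, 0.3]
opening: 0.997
finger_force: 0.0
```

```bash
python3 - <<'E'
from h import *
s=ctrl.get_state();M=R.from_quat(s['tcp_rot']).as_matrix();print(s['time'],s['eef_pos'],np.degrees(np.arctan2(M[1,1],M[0,1])),M[:,2],s['qpos'],s['contact_force'])
E
```

```text
4.7 [0.48617783 0.1305713  0.28031219] -111.55594372026871 [-7.63846759e-06  2.81598606e-05 -1.00000000e+00] [ 6.05608462e-02 -1.22355688e-01  1.95733314e+00  2.95973309e-05
  1.30662112e+00  2.00757164e+00] [0.22380573 0.36135296 0.32838253]
```

Request:
apply_moves(
  series=[
    [0, 0, -0.06, 0, 0, 0],
    [0, 0, -0.12, 0, 0, 0],
    [0, 0, -0.16, 0, 0, 0],
    [0, 0, -0.185, 0, 0, 0],
    [0, 0, -0.195, 0, 0, 0],
    [0, 0, -0.195, 0, 0, 0],
  ],
)

```text
time: 5.45
eef_pos: [0.4863, 0.1304, 0.1243]
tcp_rot: [0.982, -0.189, -0.0, 0.0]
contact_force: [0.8, 0.0, 0.1]
opening: 0.997
finger_force: 0.0
```

Request:
apply_moves(
  series=[
    [0, 0, 0, 0, 0, 0],
    [0, 0, 0, 0, 0, 0],
    [0, 0, 0, 0, 0, 0],
    [0, 0, 0, 0, 0, 0],
    [0, 0, 0, 0, 0, 0],
    [0, 0, 0, 0, 0, 0],
  ],
  jaw=0,
  squeeze=40,
)

```text
time: 6.2
eef_pos: [0.4866, 0.1307, 0.125]
tcp_rot: [0.982, -0.189, 0.0, -0.0]
contact_force: [-1.7, 3.0, 5.6]
opening: 0.223
finger_force: 39.5
```

```bash
python3 - <<'E'
from h import *
s=ctrl.get_state();print(s['time'],s['eef_pos'],s['contact_force'],s['opening'],s['finger_force'])
# waypoints: relative moves per call from th0
ax=np.array([.541,.109]);p0=np.array([.4862,.1306]);v=p0-ax;print('r',np.linalg.norm(v),np.degrees(np.arctan2(v[1],v[0])))
for k0,k1 in((0,36),(36,72),(72,104)):
  for k in np.linspace(k0,k1,9)[1:]:
    f=lambda a:R.from_euler('z',a,degrees=True).apply([*v,0])[:2]
    print(np.round(np.r_[(f(k)-f(k0))/.8,(k-k0)/45],3).tolist())
E
```

```text
6.2 [0.48660316 0.13074262 0.12499747] [-1.68993633  2.99489179  5.61478917] 0.22316299048382657 39.457510113716125
r 0.05890331060305525 158.48759577765364
[-0.002, -0.005, 0.1]
[-0.003, -0.011, 0.2]
[-0.004, -0.017, 0.3]
[-0.005, -0.022, 0.4]
[-0.005, -0.028, 0.5]
[-0.005, -0.034, 0.6]
[-0.004, -0.04, 0.7]
[-0.003, -0.045, 0.8]
[0.002, -0.006, 0.1]
[0.004, -0.011, 0.2]
[0.006, -0.016, 0.3]
[0.009, -0.021, 0.4]
[0.012, -0.026, 0.5]
[0.016, -0.03, 0.6]
[0.02, -0.035, 0.7]
[0.024, -0.038, 0.8]
[0.004, -0.003, 0.089]
[0.008, -0.006, 0.178]
[0.013, -0.008, 0.267]
[0.017, -0.011, 0.356]
[0.022, -0.013, 0.444]
[0.027, -0.014, 0.533]
[0.032, -0.015, 0.622]
[0.037, -0.016, 0.711]
```

Request:
apply_moves(
  series=[
    [-0.002, -0.005, 0, 0, 0, 0.1],
    [-0.003, -0.011, 0, 0, 0, 0.2],
    [-0.004, -0.017, 0, 0, 0, 0.3],
    [-0.005, -0.022, 0, 0, 0, 0.4],
    [-0.005, -0.028, 0, 0, 0, 0.5],
    [-0.005, -0.034, 0, 0, 0, 0.6],
    [-0.004, -0.04, 0, 0, 0, 0.7],
    [-0.003, -0.045, 0, 0, 0, 0.8],
  ],
)

```text
time: 7.2
eef_pos: [0.4848, 0.0943, 0.125]
tcp_rot: [0.992, 0.125, 0.001, 0.0]
contact_force: [1.5, 0.3, 3.3]
opening: 0.222
finger_force: 39.4
```

Request:
apply_moves(
  series=[
    [0.002, -0.006, 0, 0, 0, 0.1],
    [0.004, -0.011, 0, 0, 0, 0.2],
    [0.006, -0.016, 0, 0, 0, 0.3],
    [0.009, -0.021, 0, 0, 0, 0.4],
    [0.012, -0.026, 0, 0, 0, 0.5],
    [0.016, -0.03, 0, 0, 0, 0.6],
    [0.02, -0.035, 0, 0, 0, 0.7],
    [0.024, -0.038, 0, 0, 0, 0.8],
  ],
)

```text
time: 8.2
eef_pos: [0.5045, 0.0637, 0.125]
tcp_rot: [0.905, 0.425, 0.002, 0.001]
contact_force: [2.9, -0.2, 2.7]
opening: 0.221
finger_force: 39.5
```

Request:
apply_moves(
  series=[
    [0.004, -0.003, 0, 0, 0, 0.09],
    [0.008, -0.006, 0, 0, 0, 0.18],
    [0.013, -0.008, 0, 0, 0, 0.27],
    [0.017, -0.011, 0, 0, 0, 0.36],
    [0.022, -0.013, 0, 0, 0, 0.45],
    [0.027, -0.014, 0, 0, 0, 0.53],
    [0.032, -0.015, 0, 0, 0, 0.62],
    [0.037, -0.016, 0, 0, 0, 0.71],
    [0.037, -0.016, 0, 0, 0, 0.71],
    [0.037, -0.016, 0, 0, 0, 0.71],
  ],
)

```text
time: 9.45
eef_pos: [0.5344, 0.0506, 0.1251]
tcp_rot: [0.755, 0.656, 0.002, 0.002]
contact_force: [5.6, -1.7, 0.8]
opening: 0.222
finger_force: 39.7
```

```bash
python3 - <<'E'
from h import *
t=ctrl.read_camera('top');s=ctrl.read_camera('side')
a=cv2.resize(t[130:240,130:280,::-1],None,fx=3.2,fy=3.2);b=cv2.resize(s[85:225,190:300,::-1],None,fx=2.5,fy=2.514)
b=cv2.resize(b,(277,352));cv2.imwrite('pics/turn.png',np.hstack([a,b]))
E
```

```text
(no output)
```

View pics/turn.png

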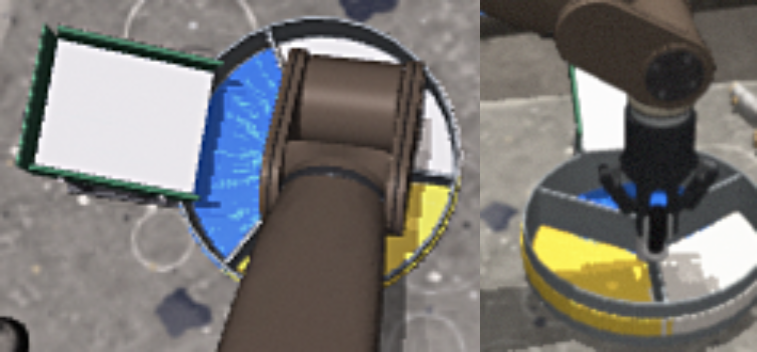

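The blue sector now lies under the chute lip: its dividers are at (268,30) and (240,258), on either side of the outlet. I'll release the handle, lift and go to bottle p.

Request:
apply_moves(
  series=[
    [0, 0, 0, 0, 0, 0],
    [0, 0, 0, 0, 0, 0],
    [0, 0, 0, 0, 0, 0],
    [0, 0, 0, 0, 0, 0],
    [0, 0, 0.08, 0, 0, 0],
    [0, 0, 0.16, 0, 0, 0],
    [0, 0, 0.16, 0, 0, 0],
  ],
  jaw=1,
)

```text
time: 10.42
eef_pos: [0.5358, 0.051, 0.2594]
tcp_rot: [0.754, 0.657, 0.004, 0.005]
contact_force: [0.1, -0.3, -0.3]
opening: 1.005
finger_force: 0.0
```

```bash
python3 - <<'E'
from h import *
s=ctrl.get_state();M=R.from_quat(s['tcp_rot']).as_matrix();a=np.degrees(np.arctan2(M[1,1],M[0,1]));print(s['time'],s['eef_pos'],a,s['contact_force'])
for n,x,y,b in(('p',.6157,-.240,-15.1),('q',.424,-.2928,-5.3)):print(n,(np.array([x,y,.2])-s['eef_pos'])/.8,(b-a)/45)
E
```

```text
10.425 [0.53578303 0.05100177 0.25938309] -7.839380268439317 [ 0.05675831 -0.32531291 -0.31336051]
p [ 0.09989622 -0.36375221 -0.07422886] -0.16134710514579295
q [-0.13972878 -0.42975221 -0.07422886] 0.056430672631984834
```

Request:
apply_moves(
  series=[
    [0.104, -0.3635, -0.065, 0, 0, -0.16],
    [0.104, -0.3635, -0.065, 0, 0, -0.16],
    [0.104, -0.3635, -0.065, 0, 0, -0.16],
    [0.104, -0.3635, -0.065, 0, 0, -0.16],
    [0.104, -0.3635, -0.065, 0, 0, -0.16],
    [0.104, -0.3635, -0.065, 0, 0, -0.16],
    [0.104, -0.3635, -0.065, 0, 0, -0.16],
    [0.104, -0.3635, -0.065, 0, 0, -0.16],
    [0.104, -0.3635, -0.065, 0, 0, -0.16],
  ],
)

```text
time: 11.55
eef_pos: [0.616, -0.2383, 0.2009]
tcp_rot: [0.793, 0.609, 0.0, 0.0]
contact_force: [0.3, -0.4, 0.9]
opening: 0.999
finger_force: 0.0
```

```bash
python3 - <<'E'
from h import *
t=ctrl.read_camera('top');s=ctrl.read_camera('side')
S=ctrl.get_state();print(S['time'],S['eef_pos'],S['contact_force'],proj('side',S['eef_pos']-[0,0,.019]),proj('side',[.6157,-.24,.051]))
a=cv2.resize(t[130:240,130:280,::-1],None,fx=3,fy=3);b=cv2.resize(s[180:340,230:390,::-1],(450,450));b[330:]//=1
a=cv2.copyMakeBorder(a,0,120,0,0,cv2.BORDER_CONSTANT);cv2.imwrite('pics/pre.png',np.hstack([a,b])[:, :800])
E
```

```text
11.65 [ 0.61600438 -0.23863197  0.20087291] [0.88272321 0.25762422 0.5326236 ] [[328.71765712 227.46008567]] [[321.39151749 262.99622141]]
```

View pics/pre.png

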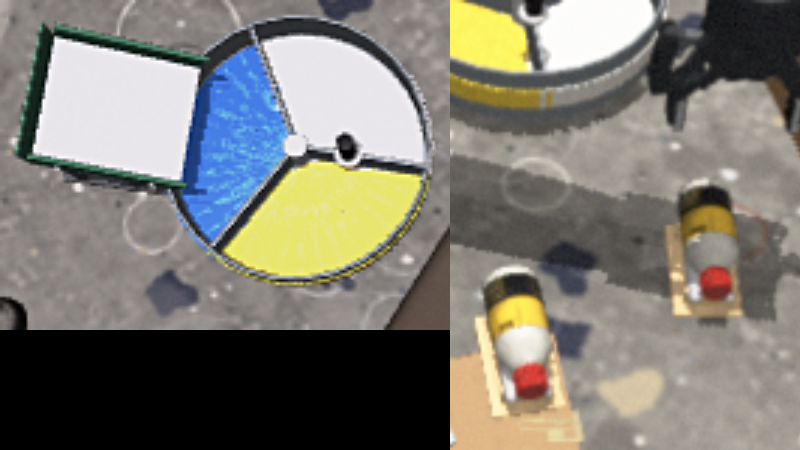

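The carousel is aligned: the handle divider points directly away from the chute. Bottle p is at (705,245) in the side crop, under the gripper. I'll descend, grip and weigh it.

Request:
apply_moves(
  series=[
    [0, 0, -0.06, 0, 0, 0],
    [0, 0, -0.11, 0, 0, 0],
    [0, 0, -0.15, 0, 0, 0],
    [0, 0, -0.17, 0, 0, 0],
    [0, 0, -0.18, 0, 0, 0],
    [0, 0, -0.18, 0, 0, 0],
    [0, 0, -0.18, 0, 0, 0],
  ],
)

```text
time: 12.52
eef_pos: [0.6169, -0.2401, 0.058]
tcp_rot: [0.794, 0.608, 0.001, 0.001]
contact_force: [0.3, -0.1, -0.3]
opening: 0.996
finger_force: 0.0
```

Request:
apply_moves(
  series=[
    [0, 0, 0, 0, 0, 0],
    [0, 0, 0, 0, 0, 0],
    [0, 0, 0, 0, 0, 0],
    [0, 0, 0, 0, 0, 0],
    [0, 0, 0, 0, 0, 0],
    [0, 0, 0, 0, 0, 0],
  ],
  jaw=0,
  squeeze=25,
)

```text
time: 13.28
eef_pos: [0.6152, -0.2395, 0.0572]
tcp_rot: [0.794, 0.608, -0.001, -0.001]
contact_force: [-4.5, 2.5, 5.8]
opening: 0.549
finger_force: 26.1
```

Request:
apply_moves(
  series=[
    [0, 0, 0.005, 0, 0, 0],
    [0, 0, 0.01, 0, 0, 0],
    [0, 0, 0.015, 0, 0, 0],
    [0, 0, 0.015, 0, 0, 0],
    [0, 0, 0.015, 0, 0, 0],
    [0, 0, 0.015, 0, 0, 0],
    [0, 0, 0.015, 0, 0, 0],
  ],
)

```text
time: 14.15
eef_pos: [0.6158, -0.2395, 0.0681]
tcp_rot: [0.794, 0.608, -0.0, -0.0]
contact_force: [-0.2, 0.2, -0.3]
opening: 0.55
finger_force: 25.8
```

```bash
python3 - <<'E'
from h import *
for i in range(4):
    ctrl.read_camera('side');s=ctrl.get_state();print(s['time'],s['eef_pos'],s['contact_force'],s['wrist_torque'],s['opening'])
E
```

```text
14.2 [ 0.61581006 -0.23956247  0.06817775] [-0.42099626 -0.05323435 -0.28231953] [ 0.01603057 -0.01987456  0.0240144 ] 0.5509356672254239
14.25 [ 0.61584157 -0.23953564  0.06819825] [ 0.25096074 -0.13109229 -0.46994782] [ 0.01527962 -0.02445395 -0.04739838] 0.5502836725856886
14.3 [ 0.61584584 -0.23957647  0.0682116 ] [-0.08980798  0.24711387 -0.63789686] [-0.01960666  0.01190696 -0.00253478] 0.5511983556290809
14.35 [ 0.61582613 -0.23958274  0.06822178] [ 0.39578813 -0.57237934 -0.39299026] [0.03464323 0.02947543 0.02555126] 0.5503165116403418
```

About 0.5 N, so p is the empty bottle. I'll carry it up and over the chute.

Request:
apply_moves(
  series=[
    [0, 0, 0.04, 0, 0, 0],
    [0, 0, 0.09, 0, 0, 0],
    [-0.002, 0.03, 0.15, 0, 0, -0.06],
    [-0.005, 0.07, 0.2, 0, 0, -0.14],
    [-0.01, 0.12, 0.24, 0, 0, -0.22],
    [-0.015, 0.18, 0.26, 0, 0, -0.3],
    [-0.02, 0.24, 0.265, 0, 0, -0.38],
    [-0.025, 0.3, 0.265, 0, 0, -0.46],
    [-0.03, 0.36, 0.265, 0, 0, -0.54],
    [-0.035, 0.42, 0.265, 0, 0, -0.62],
    [-0.04, 0.48, 0.265, 0, 0, -0.7],
    [-0.045, 0.54, 0.265, 0, 0, -0.78],
    [-0.05, 0.6, 0.265, 0, 0, -0.86],
    [-0.055, 0.65, 0.265, 0, 0, -0.92],
    [-0.0565, 0.68, 0.265, 0, 0, -0.92],
    [-0.0565, 0.69, 0.265, 0, 0, -0.92],
  ],
)

```text
time: 16.35
eef_pos: [0.5705, 0.3132, 0.2801]
tcp_rot: [0.957, 0.29, -0.0, 0.0]
contact_force: [-0.3, 0.3, -0.8]
opening: 0.553
finger_force: 25.9
```

Request:
apply_moves(
  series=[
    [0, 0, 0, 0, 0, -0.12],
    [0, 0, 0, 0, 0, -0.28],
    [0, 0, 0, 0, 0, -0.44],
    [0, 0, 0, 0, 0, -0.6],
    [0, 0, 0, 0, 0, -0.76],
    [0, 0, -0.03, 0, 0, -0.88],
    [0, 0, -0.06, 0, 0, -0.92],
    [0, 0, -0.07, 0, 0, -0.92],
    [0, 0, -0.07, 0, 0, -0.92],
  ],
)

```text
time: 17.48
eef_pos: [0.5708, 0.3116, 0.2239]
tcp_rot: [0.998, -0.069, -0.0, 0.0]
contact_force: [-0.7, -0.5, -0.7]
opening: 0.551
finger_force: 25.9
```

```bash
python3 - <<'E'
from h import *
t=ctrl.read_camera('top');s=ctrl.read_camera('side')
S=ctrl.get_state();M=R.from_quat(S['tcp_rot']).as_matrix();print(S['time'],S['eef_pos'],np.degrees(np.arctan2(M[1,1],M[0,1])),S['contact_force'],S['opening'])
a=cv2.resize(t[130:240,110:230,::-1],None,fx=3.3,fy=3.3,interpolation=2);b=cv2.resize(s[60:170,200:310,::-1],(363,363),interpolation=2)
cv2.imwrite('pics/lay.png',np.hstack([a,b]))
E
```

```text
17.575 [0.57142281 0.31223153 0.22562976] -97.85703829541019 [-0.28150472 -0.04931387  0.00062626] 0.5540069147858652
```

View pics/lay.png

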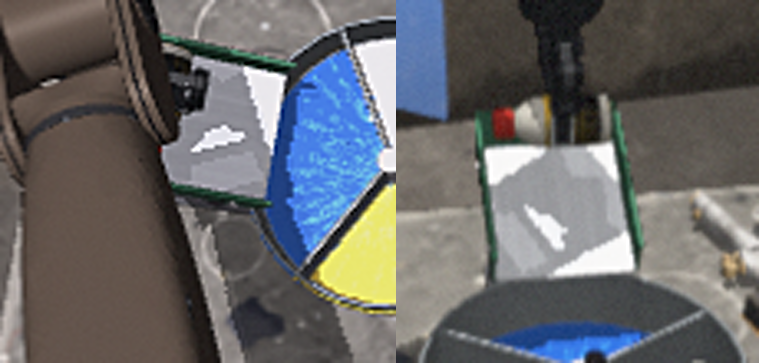

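The bottle lies across the chute: in the side crop its cap is at x=495 and its bottom at x=610, between the walls at about 482 and 622. I'll lower it and open the fingers partly.

Request:
apply_moves(
  series=[
    [0, 0, -0.015, 0, 0, 0],
    [0, 0, -0.03, 0, 0, 0],
    [0, 0, -0.04, 0, 0, 0],
    [0, 0, -0.048, 0, 0, 0],
    [0, 0, -0.0525, 0, 0, 0],
    [0, 0, -0.0525, 0, 0, 0],
    [0, 0, -0.0525, 0, 0, 0],
  ],
)

```text
time: 18.45
eef_pos: [0.5709, 0.3125, 0.1828]
tcp_rot: [0.998, -0.068, 0.0, -0.0]
contact_force: [-0.4, -0.0, 0.0]
opening: 0.549
finger_force: 25.9
```

```bash
python3 - <<'E'
from h import *
S=ctrl.get_state();print(S['time'],S['eef_pos'],S['contact_force'],S['wrist_torque'],S['opening'])
E
```

```text
18.45 [0.57094029 0.3124862  0.1827759 ] [-0.40659506 -0.02219574  0.02308535] [-0.00878201  0.03465187  0.01640747] 0.54875107050564
```

Request:
apply_moves(
  series=[
    [0, 0, 0, 0, 0, 0],
    [0, 0, 0, 0, 0, 0],
    [0, 0, 0, 0, 0, 0],
    [0, 0, 0, 0, 0, 0],
    [0, 0, 0.01, 0, 0, 0],
    [0, 0, 0.02, 0, 0, 0],
    [0, 0, 0.035, 0, 0, 0],
    [0, 0, 0.05, 0, 0, 0],
    [0, 0, 0.08, 0, 0, 0],
    [0, 0, 0.12, 0, 0, 0],
    [0, 0, 0.16, 0, 0, 0],
    [0, 0, 0.16, 0, 0, 0],
  ],
  jaw=0.72,
)

```text
time: 19.95
eef_pos: [0.5721, 0.313, 0.3153]
tcp_rot: [0.998, -0.068, 0.004, -0.002]
contact_force: [-0.1, -0.5, 0.5]
opening: 0.72
finger_force: 0.0
```

Request:
apply_moves(
  series=[
    [-0.05, 0.05, 0, 0, 0, 0],
    [-0.1, 0.1, 0, 0, 0, 0],
    [-0.15, 0.15, 0, 0, 0, 0],
    [-0.2, 0.2, 0, 0, 0, 0],
    [-0.25, 0.25, 0, 0, 0, 0],
    [-0.25, 0.25, 0, 0, 0, 0],
    [-0.25, 0.25, 0, 0, 0, 0],
    [-0.25, 0.25, 0, 0, 0, 0],
  ],
)

```text
time: 20.95
eef_pos: [0.3716, 0.5114, 0.3097]
tcp_rot: [0.998, -0.069, -0.0, 0.0]
contact_force: [0.4, -0.5, 0.8]
opening: 0.724
finger_force: 0.0
```

```bash
python3 - <<'E'
from h import *
t=ctrl.read_camera('top');s=ctrl.read_camera('side')
S=ctrl.get_state();print(S['time'],S['eef_pos'],S['contact_force'],S['opening'])
a=cv2.resize(t[120:260,130:370,::-1],None,fx=1.8,fy=1.8,interpolation=2);b=cv2.resize(s[100:340,180:340,::-1],(336,504),interpolation=2)
a=cv2.copyMakeBorder(a,0,504-a.shape[0],0,0,cv2.BORDER_CONSTANT)
cv2.imwrite('pics/end.png',np.hstack([a,b]))
E
```

```text
21.05 [0.37178521 0.51146631 0.31008171] [0.54503294 0.08920996 0.56230649] 0.7200243213085099
```

View pics/end.png

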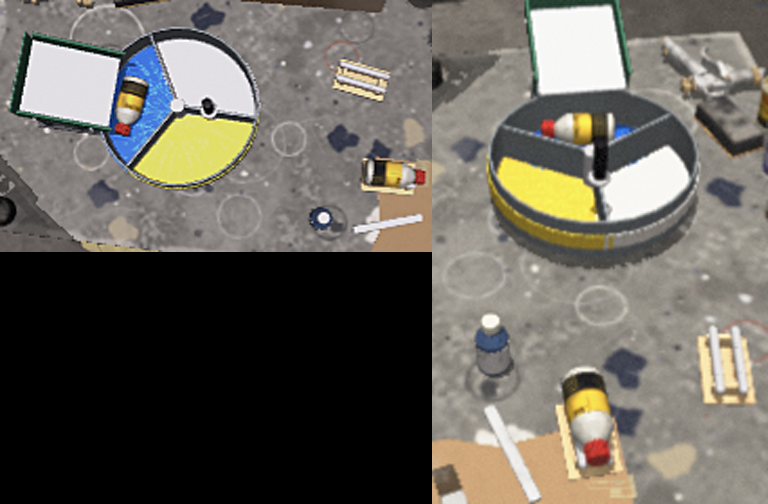

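The empty bottle lies in the blue compartment at (128,105) in the top crop. The other bottle is on its rest at (392,174) and the small bottle still stands at (323,220). I'll let things settle and hand in.

Request:
apply_moves(
  series=[
    [0, 0, 0, 0, 0, 0],
    [0, 0, 0, 0, 0, 0],
    [0, 0, 0, 0, 0, 0],
    [0, 0, 0, 0, 0, 0],
    [0, 0, 0, 0, 0, 0],
    [0, 0, 0, 0, 0, 0],
    [0, 0, 0, 0, 0, 0],
    [0, 0, 0, 0, 0, 0],
  ],
)

```text
time: 22.05
eef_pos: [0.3707, 0.5124, 0.3103]
tcp_rot: [0.998, -0.068, 0.0, -0.0]
contact_force: [0.1, 0.1, -0.0]
opening: 0.721
finger_force: 0.0
```

```bash
python3 -c "
from plant import ctrl
print(ctrl.sign_off())"
```

```text
the job is handed in; nothing more can be done
None
```

I handed the job in at about 22 s: blue is under the chute, the empty bottle (`mid_p`, about 0.5 N when lifted) rolled into it, and the full bottle and small blue bottle were left in place; no verdict was returned.

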